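Clear the fixture post and hold the power driver ready over its screw

ROBOT

A 7-joint arm with a two-finger parallel gripper is mounted at the origin on the work surface. World frame = base frame: x ahead of the robot, y to its left, z up, the work surface at z = 0. Lengths are in mm, angles in rad, forces in N, time in s.
With the tool pointing down it reaches from about 400 to 900 mm from the base axis. Payload 5.5 kg.
Tool frame: the origin (TCP) lies where the fingers leave the gripper's body, on its centre line; the fingertips stand 66 mm ahead of it and the grasp point (between the pads) lies 47 mm ahead of it; z points along the fingers, y is the direction in which the jaws open and shut (so a half turn about z gives the same grasp; the last joint's range is limited). The gripper opens to 92 mm and grips with 3 to 60 N. Pads are 19 mm wide; open, the fingers measure 130 mm over their backs; the gripper's body (75 mm by 190 mm) begins 47 mm behind the grasp point.
Start: joints at [-0.945, 0.501, -0.427, 1.55, 0.221, 1.138, -0.21], TCP at [230.645, 607.702, 292.229] pointing down, gripper open.
Joint ranges: [-2.88, 2.88], [-0.31, 2.03], [-1.54, 1.56], [0.2, 2.42], [-1.41, 4.55], [0.19, 2.02], [-2.57, 2.57]. Speed limits (rad/s): [2.57, 2.57, 3.14, 3.14, 3.14, 3.14, 3.14].

INTERFACE

Orientations are given as a unit quaternion [x, y, z, w].
In Python, from plant import * gives the robot as it stands.
- The arm moves only by the shell command python3 -m jog 'ROWS' [OPENING] [FORCE]. ROWS is JSON, a list of rows, each an object of numbers: "x", "y", "z": the shift along the tool's x, y, z in mm; "turn": the turn about the tool's z in degrees. A call has exactly 8 rows; each row is the pose to reach, as a shift and turn from the pose commanded when the call began, along the tool's axes at that moment; what a row does not reach only later rows make up. A row lasts 1/8 s, in which the tool goes at most 62.5 mm and 10.7 degrees, less where a joint would pass 70% of its speed; a pose out of reach is approached as far as the arm can. A call with a gripper value outside its range is refused whole. OPENING is the closure, from 0 (fully open) to 1 (shut), set as the call begins (- or left out, the last holds). The fingers move at their own pace and stop on an object; FORCE is the grip in N (left out, the last holds). Time passes only in rows, so rows that repeat a pose let the fingers close, or fill a call up. It gives the time, the measured TCP pose, the force and the opening at its end, in the units of the state.
- state(): the state, without advancing time (a new reading comes with each control period).
- read_camera(name): name is "side" or "top"; returns the picture (420x560x3 uint8, blue, green, red); there is no depth.
- get_calibration(name): a dict with "fx", "fy", "cx", "cy" (pixels), "rvec" (rotation vector, rad) and "tvec" (3), from world to camera coordinates, as OpenCV has them. Camera axes: x right, y down, z forward; pixel columns grow to the right and rows downward; lengths in mm; the calibration is good to about 2 mm. A picture is of the moment at which its call begins. get_calibration takes no time and is no camera call.
- close_job(): hands the job in, once; it reports no verdict.
The state is a dict: "clock": time; "joints": joint angles; "qvel": joint speeds; "effort": joint torques, N m; "tool_pos": TCP position; "eef_rot": TCP orientation; "contact_force": force on the tool from outside, world axes, zero at the start; "torque": the same for the moment, N m; "opening": finger opening in mm.
Only numpy, scipy, OpenCV 4.12 (cv2) and the standard library are available. Lean on these libraries where they do the work, as an engineer would, in place of code of your own. Each camera call takes 0.05 s, during which the arm holds its last target. There are 200 camera calls.

TASK

Get the fixture post ready for tightening: first lift the loose collar up off the post and put it in the empty parts tray, then draw the thick power screwdriver out of its leaning holster and turn it upright, bit straight down. Finish while holding it still like that, the bit centred over the screw in the top of the post and raised two or three centimetres above it, touching nothing but the gripper. Leave the slim screwdriver, and the screwdriver, pliers and contact part lying in front of the fixture, where they are.

Things in the scene. Friction and masses are not known exactly. Their poses are not given: they have to be found in the camera images.
- collar: the loose collar: plain white nylon ring, outside diameter 50, bore 26, height 30, 45 g. Origin at the centre of its underside, z along the bore. It starts sitting on the fixture's post, around the shaft, underside 12 above the plate
- post_screw (a point): top of the small dark screw head in the top end of the post on the fixture, 83 above the table. The post is a steel shaft of diameter 20 whose end is 80 above the table; at its foot a flange of diameter 40 (top 32 above the table) carries the collar. Axes are those of the fixture
- fixture: the assembly fixture, fixed: aluminium plate 140 (x) by 260 (y), 20 thick, origin under its centre on the table. The post stands at y = -80 on its middle line; two toggle clamps with parts stand at y = +35 and +95 and reach up to 80 above the table. Nothing else stands beside the post
- empty_tray_in (a point): centre of the inner floor (4 above the table) of the empty black tray, fixed, 130 (x) by 160 (y) outside, 35 high, walls 4. Axes are the tray's. The tray of the same size full of screws is not to be used
- driver: the thick power screwdriver, round, 180 long, about 0.3 kg. Origin at the bit's tip, z along the tool to the handle's end. From the tip: bit of diameter 6 to 24, nose of diameter 24 on to 80, then a plain black handle of diameter 32 to 180. Starts leaning about 45 degrees in its holster, the handle's shoulder on the mouth; centre of mass about 102 from the tip
- driver_tip (a point): tip of the driver's bit, same axes as the driver
- holster: the driver's holster, fixed: foot plate 130 (x) by 80 (y), origin at the centre of its underside, with a metal tube of outside diameter 36, bore 27 leaning 45 degrees towards the holster's own +x (so the tool's handle points up and to +x). Draw the tool along its own axis, at least 80 to bring the tip out of the tube
- holster_seat (a point): where the tip of the bit lies when the driver is home in its holster: 20 above the table, 80 down the tube's axis from the mouth
- holster_mouth (a point): centre of the mouth of the tube, 77 above the table; the handle projects 100 beyond it along the axis
- slim_driver: bystander: slim screwdriver 175 long with black handle of only 22 diameter, in a like, narrower leaning holster; origin at the tip, z to the handle's end
- lying_screwdriver: bystander: screwdriver with a red handle lying on the bench, about 170 long
- pliers: bystander: pliers lying on the bench, about 160 long, 12 high
- contact_part: bystander: small black block with two brass strips, about 70 by 36 by 16, lying on the bench
Not all that is in view belongs to the job. What is shaped like the driver but green is not meant.

How it is judged:
By the outcome, as a careful person would: the job done as asked, in the order asked, and still so for the second after the job is handed in, while the arm keeps its last pose, push and grip.
It also fails if it takes over 51 s, if anything falls off the work surface, if the arm or the gripper's body presses on something with over 40 N, if the wrist force passes 120 N, or if a joint passes its speed limit or range.

## Working session

There is one attempt and no reset: what is moved stays moved. The work goes in short steps, Python scripts to look and compute and a shell command to move; the robot and the scene stay as the last step left them, time stands still between calls to the robot, and variables do not carry over. Pictures are saved under pics/ and viewed, about 8 in all and at most 12, crops included, and the job is handed in when it is done.

```bash
ls; mkdir -p pics
python3 - <<'E'
from plant import *
import cv2
print(state())
for n in("side","top"):
    cv2.imwrite(f"pics/{n}0.png",read_camera(n)); print(n,get_calibration(n))
E
```

```text
pics
{'clock': 0.0, 'joints': array([-0.94478462,  0.50183922, -0.42677324,  1.55141522,  0.22081676,
        1.13828545, -0.21028813]), 'qvel': array([-2.27303957e-03,  7.41524836e-04,  1.21520228e-04, -2.50312363e-05,
       -2.18385291e-04, -4.85349618e-05,  7.75376578e-05]), 'effort': array([ 1.30661497e-04, -5.66597450e+01, -5.81653923e+00, -2.79115427e+01,
       -6.87368168e-02,  3.08626425e-02,  1.88753052e-04]), 'tool_pos': array([230.5513185, 607.1477995, 291.1965268]), 'eef_rot': array([ 1.80387334e-01,  9.83595199e-01, -9.25101409e-04, -1.93892727e-04]), 'contact_force': array([-0.43426966, -0.36063482, -0.8929608 ]), 'torque': array([0.01895057, 0.06164492, 0.00952192]), 'opening': 91.81749775503164}
side {'fx': 525.1563588381579, 'fy': 525.1563588381579, 'cx': 265.19078187652195, 'cy': 206.63908041363788, 'rvec': array([ 2.09193727, -0.71665136,  0.38200277]), 'tvec': array([-326.31227562,  223.39862418, 1073.76977279])}
top {'fx': 460.72121184415283, 'fy': 460.72121184415283, 'cx': 276.62290945256063, 'cy': 219.08286995435475, 'rvec': array([ 2.16217364, -2.22564313,  0.04689095]), 'tvec': array([  28.8692959 ,  434.05718856, 1117.93763669])}
```

View pics/top0.png

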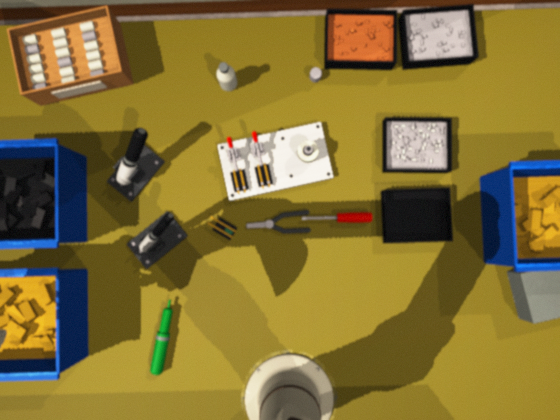

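View pics/side0.png

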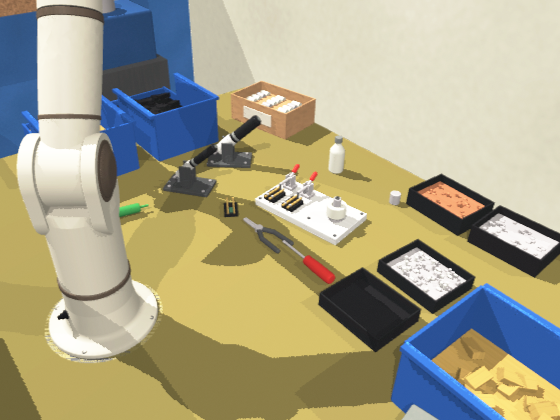

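The two views show these positions:
- **Leaning tools:** two are holstered, in top view at about (130,160) and (155,235). A green one lies at (162,340).
- **Fixture:** it's at about (275,160), with the collar and post at (308,150).
- **Empty tray:** it's at (416,215). The full tray is at (417,145).

I'll enlarge the candidates before choosing.

```bash
cat > h.py <<'E'
import numpy as np, cv2
from plant import *
def cam(n):
    c=get_calibration(n); R=cv2.Rodrigues(np.array(c["rvec"],float))[0]; t=np.array(c["tvec"],float)
    return R,t,np.array([[c["fx"],0,c["cx"]],[0,c["fy"],c["cy"]],[0,0,1.]])
def ray(n,p):
    R,t,K=cam(n); d=R.T@np.linalg.inv(K)@np.array([p[0],p[1],1.]); return -R.T@t,d/np.linalg.norm(d)
def plane(n,p,z):
    o,d=ray(n,p); return o+d*(z-o[2])/d[2]
def tri(a,b):  # a top px, b side px -> point, gap
    o1,d1=ray("top",a);o2,d2=ray("side",b)
    s=np.linalg.lstsq(np.c_[d1,-d2],o2-o1,rcond=None)[0]
    p,q=o1+s[0]*d1,o2+s[1]*d2
    return ((p+q)/2).round(1),round(float(np.linalg.norm(p-q)),1)
def proj(n,X):
    R,t,K=cam(n); x=K@(R@np.array(X,float)+t); return (x[:2]/x[2]).round(1)
E
python3 - <<'E'
from h import *
t=cv2.imread("pics/top0.png");s=cv2.imread("pics/side0.png")
def crop(im,x,y,w,h,k): return cv2.resize(im[y:y+h,x:x+w],None,fx=k,fy=k,interpolation=cv2.INTER_CUBIC)
a=crop(t,100,115,100,75*2,4)[:,:]       # 400x600
b=crop(s,160,105,100,100,4)             # 400x400
c=crop(s,320,190,100,50,4)              # 400x200
cv2.imwrite("pics/c1.png",np.hstack([a,np.vstack([b,c])]))
for X in ([0,0,0],[230,607,291],[600,0,0]): print(proj("top",X),proj("side",X))
print(ray("top",(0,0))[0],ray("side",(0,0))[0])
print("post",plane("top",(308,150),70),"tray",plane("top",(416,215),4))
E
```

```text
[288.5 398. ] [105.6 315.9]
[-44.4 333. ] [72.8 67.9]
[281.3 152.8] [320.9 211.7]
[ 380.00115526   10.67760817 1137.76480408] [-209.56364796 -786.64750467  804.13739642]
post [591.21383293 -61.91878264  70.        ] tray [ 435.11140977 -326.69362292    4.        ]
```

View pics/c1.png

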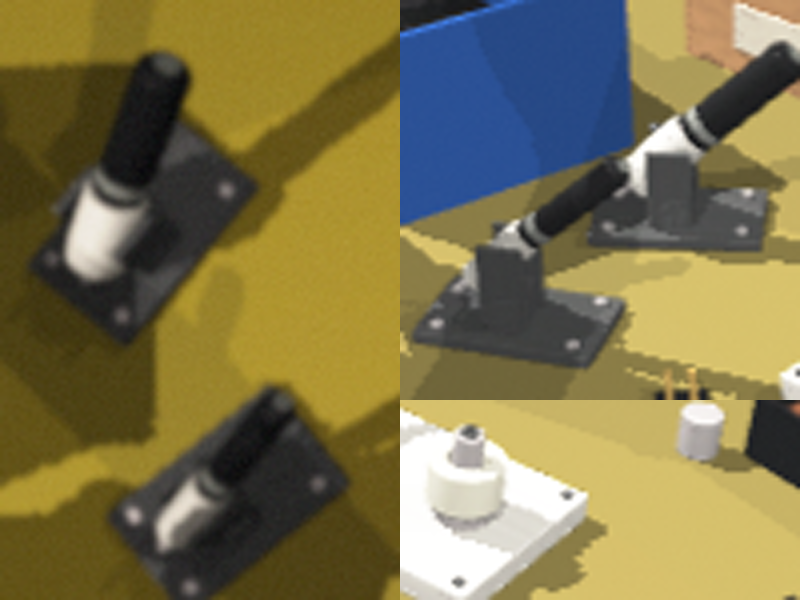

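The upper tool, at top (135,150) and side (240,135), is the thick driver: it has the wider handle and sits in the wider holster. The lower one, at (155,235), is the slim bystander, and the green one at (162,340) isn't meant. The collar sits on the post near side (336,206), with the dark screw at about side (337,198). Next I'll measure with masks.

```bash
cat > m1.py <<'E'
from h import *
t=cv2.imread("pics/top0.png");s=cv2.imread("pics/side0.png")
def blobs(im,x,y,w,h,lo,hi,amin=8):
    m=cv2.inRange(cv2.cvtColor(im,cv2.COLOR_BGR2HSV)[y:y+h,x:x+w],lo,hi)
    n,l,st,c=cv2.connectedComponentsWithStats(m); out=[]
    for i in range(1,n):
        if st[i,4]>=amin:
            yy,xx=np.nonzero(l==i); P=np.c_[xx+x,yy+y].astype(np.float32)
            out.append((st[i,4],P))
    return sorted(out,key=lambda a:-a[0])
def axis(P):
    r=cv2.minAreaRect(P); b=cv2.boxPoints(r); v=b[1]-b[0]; w=b[2]-b[1]
    if np.linalg.norm(w)>np.linalg.norm(v): v=w
    c=np.array(r[0]); return (c-v/2).round(1),(c+v/2).round(1),r[1]
# handle black (V low)
for n,im,box in(("top",t,(120,120,40,45)),("side",s,(225,108,42,40))):
    for a,P in blobs(im,*box,(0,0,0),(180,255,45),30)[:3]: print(n,"handle",a,axis(P))
# screw/post dark
for n,im,box in(("top",t,(298,138,22,24)),("side",s,(328,192,18,12))):
    print(n,"postdark",[(a,P.mean(0)) for a,P in blobs(im,*box,(0,0,0),(180,255,110),2)[:4]])
# tray
for a,P in blobs(t,370,175,95,80,(0,0,0),(180,255,70),300)[:2]:
    r=cv2.minAreaRect(P); print("tray",a,r,[plane("top",p,35).round() for p in cv2.boxPoints(r)],plane("top",r[0],35))
# fixture plate
for a,P in blobs(t,205,115,135,95,(0,0,150),(180,60,255),300)[:2]:
    r=cv2.minAreaRect(P); print("plate",a,r,[plane("top",p,20).round() for p in cv2.boxPoints(r)])
# whites around collar
E
python3 m1.py
python3 - <<'E'
import cv2,numpy as np
t=cv2.imread("pics/top0.png");s=cv2.imread("pics/side0.png")
f=lambda im,x,y,w,h,k:cv2.resize(im[y:y+h,x:x+w],None,fx=k,fy=k,interpolation=cv2.INTER_CUBIC)
cv2.imwrite("pics/c2.png",np.vstack([np.hstack([f(t,285,125,50,50,8)-0,f(s,312,180,50,50,8)]),np.hstack([f(s,220,105,50,25,8),f(t,115,120,50,25,8)])]))
E
```

```text
top handle 443 (array([131.1, 161.7]), array([141.5, 130.5]), (16.443843841552734, 32.88768768310547))
side handle 184 (array([236.6, 136.7]), array([257.6, 120.2]), (7.189195156097412, 26.734819412231445))
top postdark [(np.int32(7), array([308.     , 148.28572], dtype=float32))]
side postdark [(np.int32(5), array([337.2, 197.6], dtype=float32))]
tray 4326 ((420.0898132324219, 214.262451171875), (54.66950988769531, 88.38048553466797), 88.91908264160156) [array([ 502., -223.,   35.]), array([ 500., -435.,   35.]), array([ 369., -431.,   35.]), array([ 371., -220.,   35.])] [ 435.08616341 -327.30916924   35.        ]
plate 5301 ((274.71759033203125, 160.7294158935547), (57.703495025634766, 107.38057708740234), 77.47119140625) [array([622., 159.,  20.]), array([672., -99.,  20.]), array([ 532., -125.,   20.]), array([483., 132.,  20.])]
```

View pics/c2.png

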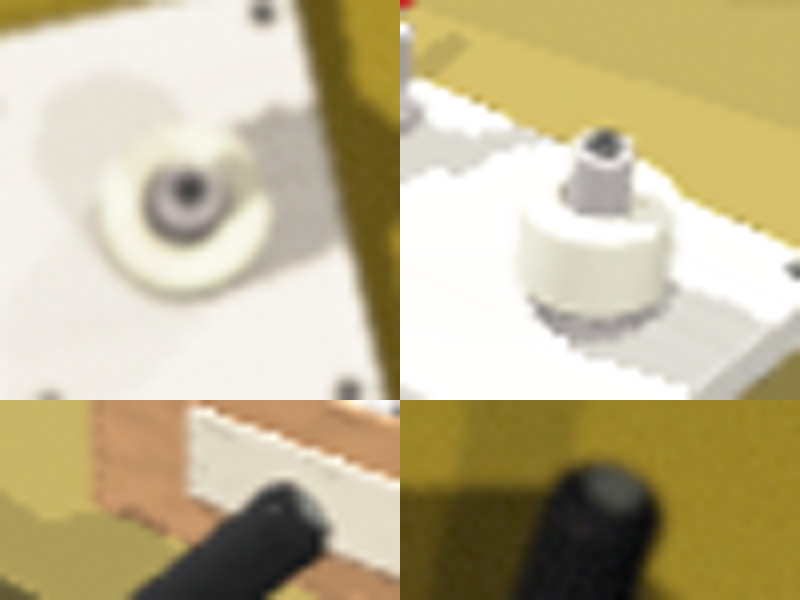

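In this crop the dark screw is at top (308.0,147.9) and side (336.9,197.4). The handle's end disc is at top (141,130.8) and side (258.9,118.3), and the collar sits around the post.

```bash
cat > w.py <<'E'
from h import *
from scipy.spatial.transform import Rotation as Ro
def totool(X,ang=None):
    """rows' x,y,z to bring TCP to X from the measured pose; ang: wanted world yaw (deg) of tool y, mod 180"""
    s=state(); R=Ro.from_quat(s["eef_rot"]); d=R.inv().apply(np.array(X)-s["tool_pos"]).round(1)
    y=R.as_matrix()[:,1]; cur=np.degrees(np.arctan2(y[1],y[0]))
    out=[d]
    if ang is not None:
        w=(ang-cur+90)%180-90; out.append(("turn",round(-w,1)))  # tool z is down: +turn lowers yaw
    return out,s["joints"].round(2),s["tool_pos"].round(1)
E
python3 - <<'E'
from w import *
sc=tri((308.06,147.9),(336.9,197.4)); print("screw",sc)
he=tri((141,130.8),(258.9,118.3)); sh=tri((129.1,161.4),(233.9,137.6)); print("end",he,"shoulder",sh,np.linalg.norm(he[0]-sh[0]))
v=he[0]-sh[0]; v/=np.linalg.norm(v); print("axis",v,"heading",np.degrees(np.arctan2(v[1],v[0])),"tip",he[0]-180*v)
# holster foot edge heading from corners
a=plane("top",(100+127/4,115+343/4),8);b=plane("top",(100+258/4,115+185/4),8); print("foot heading",np.degrees(np.arctan2(*(b-a)[[1,0]])),np.linalg.norm(b-a))
print("tray",plane("top",(416.5,215),35))
c=[plane("top",p,35).round() for p in((381,187),(452,187),(452,242),(381,242))];print(c)
p=sc[0]
print(totool([p[0],p[1],200],101+0))
print(Ro.from_quat(state()["eef_rot"]).as_matrix().round(2))
E
```

```text
screw (array([592.4, -60.2,  81.3]), 3.8)
end (array([630.3, 306.8, 141.8]), 0.1) shoulder (array([575.2, 355.1,  77. ]), 1.1) 97.81584738681147
axis [ 0.56330341 -0.49378502  0.66246934] heading -41.237417057944185 tip [528.90538691 395.68130331  22.55551854]
foot heading -40.773015419245944 126.2979804701723
tray [ 433.56976552 -318.66264263   35.        ]
[array([ 503., -237.,   35.]), array([ 498., -407.,   35.]), array([ 367., -400.,   35.]), array([ 372., -231.,   35.])]
([array([-575.2, -495.4,   92.1]), ('turn', np.float64(-31.8))], array([-0.94,  0.5 , -0.43,  1.55,  0.22,  1.14, -0.21]), array([230.5, 607.2, 291.3]))
[[-0.93  0.35 -0.  ]
 [ 0.35  0.93 -0.  ]
 [ 0.   -0.   -1.  ]]
```

```bash
python3 -m jog '[{"x":-575,"y":-495,"z":0},{"x":-575,"y":-495,"z":0},{"x":-575,"y":-495,"z":0},{"x":-575,"y":-495,"z":0},{"x":-575,"y":-495,"z":0},{"x":-575,"y":-495,"z":0},{"x":-575,"y":-495,"z":0},{"x":-575,"y":-495,"z":0}]' 0 20; python3 -c "
from w import *
print(totool([592.4,-60.2,170]))"
```

```text
([array([-575.2, -495.3,  122.1])], array([-0.94,  0.5 , -0.43,  1.55,  0.22,  1.14, -0.21]), array([230.5, 607.2, 291.3]))$[0]: bad value
```

```bash
python3 -m jog '[{"x":-45,"y":-39,"z":0,"turn":0},{"x":-90,"y":-78,"z":0,"turn":0},{"x":-135,"y":-117,"z":0,"turn":0},{"x":-180,"y":-156,"z":0,"turn":0},{"x":-225,"y":-195,"z":0,"turn":0},{"x":-270,"y":-234,"z":0,"turn":0},{"x":-315,"y":-273,"z":0,"turn":0},{"x":-350,"y":-300,"z":0,"turn":0}]' 0 20; python3 -c "
from w import *
print(totool([592.4,-60.2,170]))"
```

```text
clock: 1.1
tool_pos: [452.2, 200.1, 292.0]
eef_rot: [0.182, 0.983, -0.0, -0.0]
contact_force: [0.6, 0.7, -0.6]
opening: 92.0
([array([-223.9, -192.9,  122.2])], array([-0.24,  0.2 , -0.26,  1.94,  0.06,  1.01,  0.68]), array([452.2, 200.1, 292. ]))
```

```bash
python3 -m jog '[{"x":-45,"y":-39,"z":0,"turn":0},{"x":-90,"y":-78,"z":10,"turn":0},{"x":-135,"y":-117,"z":30,"turn":0},{"x":-175,"y":-152,"z":60,"turn":0},{"x":-210,"y":-182,"z":90,"turn":0},{"x":-224,"y":-193,"z":112,"turn":0},{"x":-224,"y":-193,"z":112,"turn":0},{"x":-224,"y":-193,"z":112,"turn":0}]' 0 20; python3 -c "
from w import *
print(totool([592.4,-60.2,100]))
t=read_camera('top');s=read_camera('side')
f=lambda im,x,y,w,h,k:cv2.resize(im[y:y+h,x:x+w],None,fx=k,fy=k,interpolation=cv2.INTER_CUBIC)
cv2.imwrite('pics/c3.png',np.hstack([f(t,250,90,100,100,4),f(s,290,140,100,100,4)]))"
```

```text
clock: 2.1
tool_pos: [592.2, -55.4, 180.7]
eef_rot: [0.18, 0.984, 0.0, -0.0]
contact_force: [-0.1, -0.2, -0.1]
opening: 92.2
([array([-1.9, -4.5, 80.7])], array([ 0.12,  0.5 , -0.09,  1.79,  0.06,  0.85,  1.21]), array([592.2, -55.4, 180.7]))
```

View pics/c3.png

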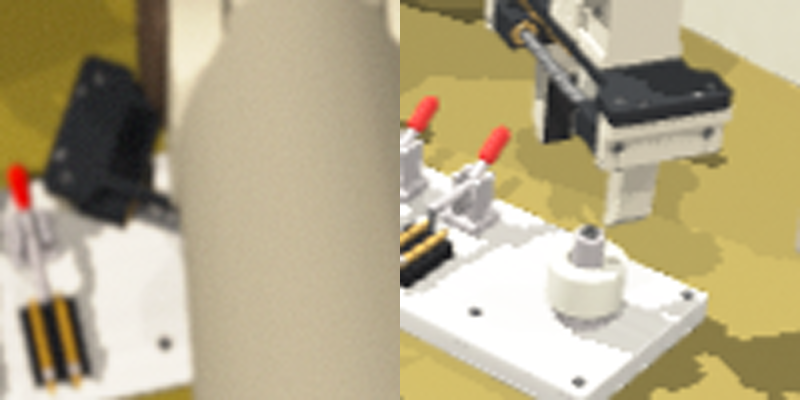

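```bash
python3 -c "
from w import *
s=state();R=Ro.from_quat(s['eef_rot'])
for d in((0,56,66),(0,-56,66),(0,0,66)):
  X=s['tool_pos']+R.apply(d);p=proj('side',X);print(d,X.round(),p,(p-[290,140])*4+[400,0])"
```

```text
(0, 56, 66) [613.  -3. 116.] [328.4 173. ] [553.6 132. ]
(0, -56, 66) [ 573. -107.  115.] [347.2 197.1] [628.8 228.4]
(0, 0, 66) [593. -55. 115.] [337.5 184.6] [590.  178.4]
```

The crop shows the near finger's tip at side (347,196), which matches the projection (347,197). The fingers straddle the collar, so I'll go down and grip.

```bash
python3 -m jog '[{"x":-2,"y":-4.5,"z":5,"turn":0},{"x":-2,"y":-4.5,"z":25,"turn":0},{"x":-2,"y":-4.5,"z":45,"turn":0},{"x":-2,"y":-4.5,"z":62,"turn":0},{"x":-2,"y":-4.5,"z":74,"turn":0},{"x":-2,"y":-4.5,"z":79,"turn":0},{"x":-2,"y":-4.5,"z":79,"turn":0},{"x":-2,"y":-4.5,"z":79,"turn":0}]' 0 20
python3 -m jog '[{"x":0,"y":0,"z":0,"turn":0},{"x":0,"y":0,"z":0,"turn":0},{"x":0,"y":0,"z":0,"turn":0},{"x":0,"y":0,"z":0,"turn":0},{"x":0,"y":0,"z":0,"turn":0},{"x":0,"y":0,"z":0,"turn":0},{"x":0,"y":0,"z":0,"turn":0},{"x":0,"y":0,"z":0,"turn":0}]' 1 15
```

```text
clock: 3.2
tool_pos: [593.1, -61.9, 101.8]
eef_rot: [0.18, 0.984, 0.0, 0.001]
contact_force: [0.5, 0.9, -0.2]
opening: 91.8
clock: 4.2
tool_pos: [592.6, -61.8, 101.2]
eef_rot: [0.18, 0.984, 0.0, -0.0]
contact_force: [-0.5, -0.3, 0.4]
opening: 49.1
```

```bash
python3 -m jog '[{"x":0,"y":0,"z":-10,"turn":0},{"x":0,"y":0,"z":-30,"turn":0},{"x":0,"y":0,"z":-55,"turn":0},{"x":0,"y":0,"z":-80,"turn":0},{"x":0,"y":0,"z":-100,"turn":0},{"x":0,"y":0,"z":-110,"turn":0},{"x":0,"y":0,"z":-110,"turn":0},{"x":0,"y":0,"z":-110,"turn":0}]'
python3 -c "
from w import *
print(totool([434,-319,200]))"
```

```text
clock: 5.2
tool_pos: [592.1, -61.8, 210.6]
eef_rot: [0.18, 0.984, -0.0, -0.001]
contact_force: [0.9, -0.1, 0.0]
opening: 48.6
([array([  56.5, -296.6,   10.8])], array([ 0.13,  0.46, -0.09,  1.77,  0.05,  0.91,  1.22]), array([592.1, -61.8, 210.6]))
```

```bash
python3 -m jog '[{"x":7,"y":-38,"z":0,"turn":0},{"x":17,"y":-90,"z":0,"turn":0},{"x":28,"y":-145,"z":0,"turn":0},{"x":38,"y":-200,"z":0,"turn":0},{"x":48,"y":-250,"z":0,"turn":0},{"x":54,"y":-285,"z":10,"turn":0},{"x":57,"y":-297,"z":30,"turn":0},{"x":57,"y":-297,"z":50,"turn":0}]'
python3 -m jog '[{"x":0,"y":0,"z":25,"turn":0},{"x":0,"y":0,"z":50,"turn":0},{"x":0,"y":0,"z":70,"turn":0},{"x":0,"y":0,"z":80,"turn":0},{"x":0,"y":0,"z":85,"turn":0},{"x":0,"y":0,"z":85,"turn":0},{"x":0,"y":0,"z":85,"turn":0},{"x":0,"y":0,"z":85,"turn":0}]'
python3 -c "
from w import *
print(totool([434,-319,74]))
t=read_camera('top');s=read_camera('side')
f=lambda im,x,y,w,h,k:cv2.resize(im[y:y+h,x:x+w],None,fx=k,fy=k,interpolation=cv2.INTER_CUBIC)
cv2.imwrite('pics/c4.png',np.hstack([f(t,350,150,133,133,3),f(s,300,240,133,133,3)]))"
```

```text
clock: 6.2
tool_pos: [432.2, -320.7, 159.8]
eef_rot: [0.182, 0.983, -0.0, -0.001]
contact_force: [0.1, -0.1, -0.1]
opening: 48.9
clock: 7.2
tool_pos: [434.3, -319.5, 76.8]
eef_rot: [0.18, 0.984, -0.0, 0.001]
contact_force: [0.5, 0.9, -0.1]
opening: 48.9
([array([0.5, 0.4, 2.8])], array([ 0.59,  0.58, -0.01,  1.97,  0.01,  0.58,  1.79]), array([ 434.3, -319.5,   76.8]))
```

View pics/c4.png

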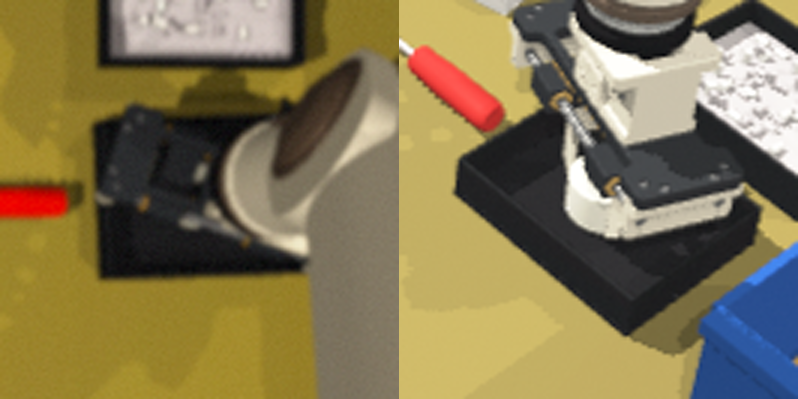

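The collar is held inside the empty tray, with the gripper at top about (405,205), so I'll release it and rise.

```bash
python3 -m jog '[{"x":0,"y":0,"z":2,"turn":0},{"x":0,"y":0,"z":2,"turn":0},{"x":0,"y":0,"z":2,"turn":0},{"x":0,"y":0,"z":2,"turn":0},{"x":0,"y":0,"z":-20,"turn":0},{"x":0,"y":0,"z":-60,"turn":0},{"x":0,"y":0,"z":-110,"turn":0},{"x":0,"y":0,"z":-160,"turn":0}]' 0.2 15
python3 -c "
from w import *
v=np.array([.5443,-.4534,.7071])  # 45 deg lean, heading -41
v=np.r_[np.cos(np.radians(-41))*.7071,np.sin(np.radians(-41))*.7071,.7071]
E=np.array([630.3,306.8,144.5]); g=E-32*v; print('grasp',g,v)
print(totool([g[0],g[1],g[2]+47],49))
"
```

```text
clock: 8.3
tool_pos: [433.7, -319.1, 237.6]
eef_rot: [0.18, 0.984, 0.0, -0.0]
contact_force: [0.6, 0.4, 1.1]
opening: 73.4
grasp [613.22303539 321.64477886 121.8728    ] [ 0.53365514 -0.46389934  0.7071    ]
([array([ 59.5, 662.8,  68.8]), ('turn', np.float64(20.2))], array([ 0.59,  0.33, -0.01,  1.9 ,  0.  ,  0.91,  1.79]), array([ 433.7, -319.1,  237.6]))
```

```bash
python3 -m jog '[{"x":3,"y":40,"z":-20,"turn":0},{"x":8,"y":95,"z":-30,"turn":0},{"x":13,"y":150,"z":-30,"turn":0},{"x":18,"y":205,"z":-30,"turn":4},{"x":23,"y":260,"z":-30,"turn":8},{"x":28,"y":315,"z":-30,"turn":12},{"x":33,"y":370,"z":-30,"turn":16},{"x":38,"y":425,"z":-30,"turn":20}]' 0
python3 -c "
from w import *
print(totool([613.2,321.6,260],49))
"
```

```text
clock: 9.3
tool_pos: [549.5, 93.1, 266.3]
eef_rot: [0.35, 0.937, 0.0, 0.0]
contact_force: [0.9, -0.3, -0.4]
opening: 91.8
([array([101.6, 214.3,   6.3]), ('turn', np.float64(0.1))], array([-0.07,  0.34, -0.18,  1.82,  0.07,  0.99,  0.58]), array([549.5,  93.1, 266.3]))
```

```bash
python3 -m jog '[{"x":25,"y":50,"z":0,"turn":0},{"x":50,"y":102,"z":0,"turn":0},{"x":75,"y":154,"z":0,"turn":0},{"x":93,"y":192,"z":0,"turn":0},{"x":100,"y":208,"z":0,"turn":0},{"x":100,"y":208,"z":0,"turn":0},{"x":100,"y":208,"z":0,"turn":0},{"x":100,"y":208,"z":0,"turn":0}]' 0
python3 -c "
from w import *
print(totool([613.2,321.6,169],49))
t=read_camera('top');s=read_camera('side')
f=lambda im,x,y,w,h,k:cv2.resize(im[y:y+h,x:x+w],None,fx=k,fy=k,interpolation=cv2.INTER_CUBIC)
a=f(s,190,60,133,133,3); b=f(t,370,175,100,100,4)[:399,:399]
X=[613.2,321.6,122]; p=proj('side',X); print(p,(p-[190,60])*3+[0,0])
cv2.imwrite('pics/c5.png',np.hstack([a,b]))"
```

```text
clock: 10.3
tool_pos: [609.9, 311.9, 266.4]
eef_rot: [0.35, 0.937, -0.001, 0.0]
contact_force: [0.7, -0.3, 0.3]
opening: 91.8
([array([ 3.9,  9.6, 97.4]), ('turn', np.float64(0.1))], array([-0.36,  0.56, -0.22,  1.48,  0.13,  1.11,  0.25]), array([609.9, 311.9, 266.4]))
[251.1 124.3] [183.3 192.9]
```

View pics/c5.png

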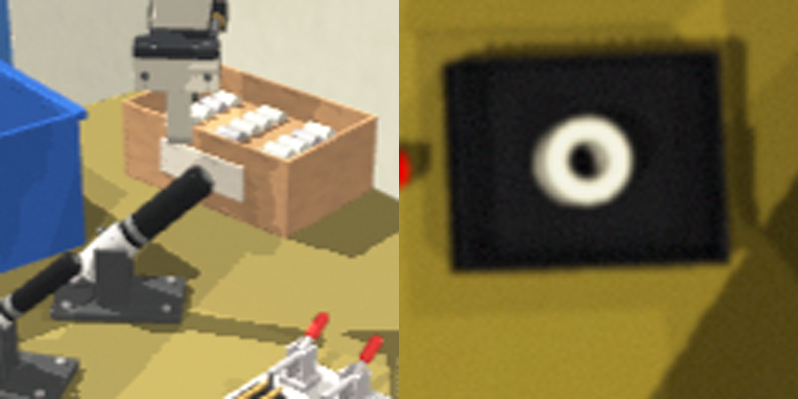

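The collar lies flat in the tray at top (415,215), and the driver's handle is below the gripper. I'll descend on it.

```bash
python3 -m jog '[{"x":4,"y":9,"z":10,"turn":0},{"x":4,"y":9.5,"z":35,"turn":0},{"x":4,"y":9.5,"z":60,"turn":0},{"x":4,"y":9.5,"z":80,"turn":0},{"x":4,"y":9.5,"z":92,"turn":0},{"x":4,"y":9.5,"z":97,"turn":0},{"x":4,"y":9.5,"z":97,"turn":0},{"x":4,"y":9.5,"z":97,"turn":0}]' 0 20
python3 -m jog '[{"x":0,"y":0,"z":0,"turn":0},{"x":0,"y":0,"z":0,"turn":0},{"x":0,"y":0,"z":0,"turn":0},{"x":0,"y":0,"z":0,"turn":0},{"x":0,"y":0,"z":0,"turn":0},{"x":0,"y":0,"z":0,"turn":0},{"x":0,"y":0,"z":0,"turn":0},{"x":0,"y":0,"z":0,"turn":0}]' 1 45
python3 -c "
from w import *
print(state())
v=np.r_[np.cos(np.radians(-41))*.7071,np.sin(np.radians(-41))*.7071,.7071]
print(totool(state()['tool_pos']+100*v))
s=read_camera('side')
cv2.imwrite('pics/c6.png',cv2.resize(s[60:193,190:323],None,fx=3,fy=3,interpolation=cv2.INTER_CUBIC))"
```

```text
clock: 11.4
tool_pos: [613.1, 324.5, 170.2]
eef_rot: [0.348, 0.937, 0.001, 0.001]
contact_force: [-0.4, -0.1, -0.0]
opening: 91.8
clock: 12.4
tool_pos: [612.3, 323.9, 169.1]
eef_rot: [0.348, 0.937, -0.0, -0.0]
contact_force: [-1.4, -2.1, 0.7]
opening: 31.3
{'clock': 12.4, 'joints': array([-0.38628761,  0.67477987, -0.20556336,  1.52972116,  0.15717111,
        0.95418513,  0.21978073]), 'qvel': array([-0.00034192,  0.0002799 , -0.00123168,  0.00077639,  0.00046304,
       -0.00289789,  0.0005037 ]), 'effort': array([ -0.27003757, -64.76256609,  -3.59955736, -25.99826753,
        -0.16724206,  -0.54597527,  -0.0728686 ]), 'tool_pos': array([612.32582531, 323.8684666 , 169.10585695]), 'eef_rot': array([ 3.48448672e-01,  9.37327758e-01, -3.97597742e-04, -1.96681400e-04]), 'contact_force': array([-1.41134706, -2.07986718,  0.68662365]), 'torque': array([-0.3394488 ,  0.31840544,  0.06256004]), 'opening': 31.25591768685662}
([array([-70.7,  -0.3, -70.7])], array([-0.39,  0.67, -0.21,  1.53,  0.16,  0.95,  0.22]), array([612.3, 323.9, 169.1]))
```

View pics/c6.png

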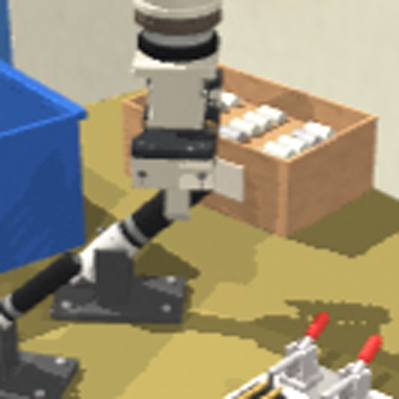

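The fingers close on the handle with the opening at 31.3, which fits the 32 mm diameter. I'll draw along the axis.

```bash
python3 -m jog '[{"x":-4,"y":0,"z":-4,"turn":0},{"x":-14,"y":0,"z":-14,"turn":0},{"x":-26,"y":0,"z":-26,"turn":0},{"x":-38,"y":0,"z":-38,"turn":0},{"x":-50,"y":0,"z":-50,"turn":0},{"x":-62,"y":0,"z":-62,"turn":0},{"x":-72,"y":0,"z":-72,"turn":0},{"x":-78,"y":0,"z":-78,"turn":0}]'
python3 -c "
from w import *
print(totool([600,200,300]),state()['torque'],state()['contact_force'])
t=read_camera('top');s=read_camera('side')
f=lambda im,x,y,w,h,k:cv2.resize(im[y:y+h,x:x+w],None,fx=k,fy=k,interpolation=cv2.INTER_CUBIC)
cv2.imwrite('pics/c7.png',np.hstack([f(s,200,60,133,133,3),f(t,110,60,133,133,3)]))"
```

```text
clock: 13.45
tool_pos: [672.4, 272.6, 248.1]
eef_rot: [0.349, 0.937, 0.0, 0.0]
contact_force: [-0.1, 0.9, -3.1]
opening: 31.1
([array([   7.4, -102.2,  -52. ])], array([-0.29,  0.65, -0.2 ,  1.38,  0.14,  1.13,  0.34]), array([672.4, 272.6, 248.1])) [-0.1114082  -0.12833835 -0.02247174] [-0.05008552  0.85014281 -3.06884393]
```

View pics/c7.png

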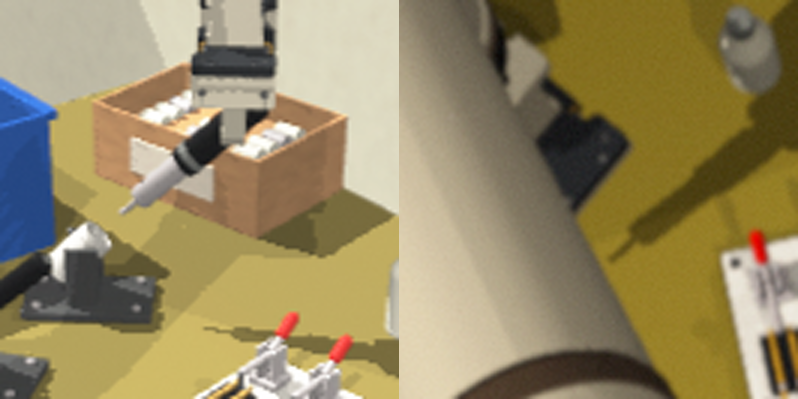

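The driver is out of the holster and held at about 45°; its bit tip is at side (242,130), clear of the tube. The tool can only turn about its own vertical axis. So I'll swing the driver upright about the jaws, with the tip resting lightly on open bench and a reduced grip.

```bash
python3 -m jog '[{"x":-15,"y":-4,"z":0,"turn":0},{"x":-40,"y":-11,"z":5,"turn":0},{"x":-62,"y":-18,"z":22,"turn":0},{"x":-76,"y":-22,"z":45,"turn":0},{"x":-82,"y":-24,"z":65,"turn":0},{"x":-82,"y":-24,"z":80,"turn":0},{"x":-82,"y":-24,"z":86,"turn":0},{"x":-82,"y":-24,"z":86,"turn":0}]'
python3 -c "
from w import *
print(totool([719,201,152],49),state()['torque'],state()['contact_force'])"
```

```text
clock: 14.55
tool_pos: [717.4, 203.0, 160.9]
eef_rot: [0.348, 0.938, 0.0, -0.0]
contact_force: [-0.2, -0.3, -3.5]
opening: 31.5
([array([-2.5, -0.4,  8.9]), ('turn', np.float64(0.3))], array([-0.2 ,  0.77, -0.18,  1.37,  0.15,  1.01,  0.45]), array([717.4, 203. , 160.9])) [-0.11272435 -0.06824646  0.0205776 ] [-0.20059683 -0.25126538 -3.46872686]
```

```bash
python3 -m jog '[{"x":0,"y":0,"z":2,"turn":0},{"x":0,"y":0,"z":4,"turn":0},{"x":0,"y":0,"z":6,"turn":0},{"x":0,"y":0,"z":8,"turn":0},{"x":0,"y":0,"z":8,"turn":0},{"x":0,"y":0,"z":8,"turn":0},{"x":0,"y":0,"z":8,"turn":0},{"x":0,"y":0,"z":8,"turn":0}]' 1 10
python3 -c "
from w import *
print(state()['torque'],state()['contact_force'])
t=read_camera('top');s=read_camera('side')
f=lambda im,x,y,w,h,k:cv2.resize(im[y:y+h,x:x+w],None,fx=k,fy=k,interpolation=cv2.INTER_CUBIC)
cv2.imwrite('pics/c8.png',np.hstack([f(s,200,80,133,133,3),f(t,110,60,133,133,3)]))"
```

```text
clock: 15.55
tool_pos: [718.0, 201.6, 153.2]
eef_rot: [0.348, 0.937, 0.0, -0.0]
contact_force: [2.2, -1.5, 0.7]
opening: 31.3
[-0.14333901 -0.3921164  -0.06780009] [ 2.21228159 -1.46552752  0.6717965 ]
```

View pics/c8.png

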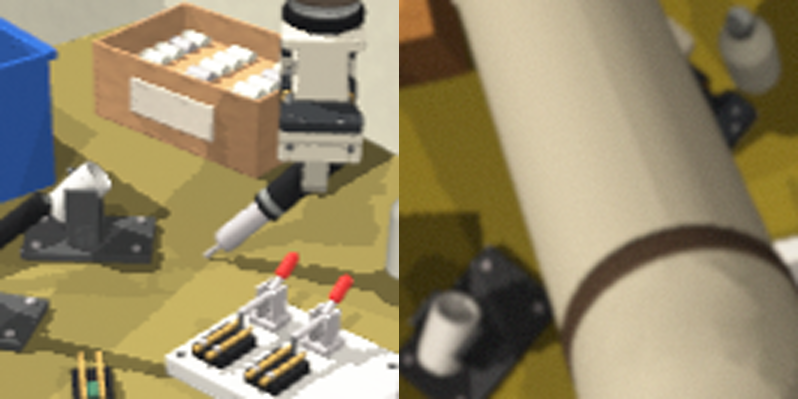

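The bit tip now rests on the bench at side about (270,165), and the measured vertical force went from -3.5 N to about +0.7 N. Now the arc about the tip.

```bash
python3 -m jog '[{"x":10,"y":0,"z":-8,"turn":0},{"x":22,"y":0,"z":-17,"turn":0},{"x":35.5,"y":0,"z":-25,"turn":0},{"x":49.5,"y":0,"z":-31,"turn":0},{"x":64,"y":0,"z":-36,"turn":0},{"x":79,"y":0,"z":-40,"turn":0},{"x":79,"y":0,"z":-40,"turn":0},{"x":79,"y":0,"z":-40,"turn":0}]' 1 10
python3 -c "
from w import *
print(state()['torque'],state()['contact_force'])
t=read_camera('top');s=read_camera('side')
cv2.imwrite('pics/s9.png',s)
def f(im,x,y,w,h,k): return cv2.resize(im[y:y+h,x:x+w],None,fx=k,fy=k,interpolation=cv2.INTER_CUBIC)
cv2.imwrite('pics/c9.png',f(s,220,60,110,133,4))"
```

```text
clock: 16.65
tool_pos: [658.5, 252.5, 193.1]
eef_rot: [0.349, 0.937, -0.0, 0.0]
contact_force: [0.9, 0.1, -4.4]
opening: 31.5
[-0.15308168 -0.05619007  0.01726402] [ 0.85782568  0.11644583 -4.36150865]
```

View pics/c9.png

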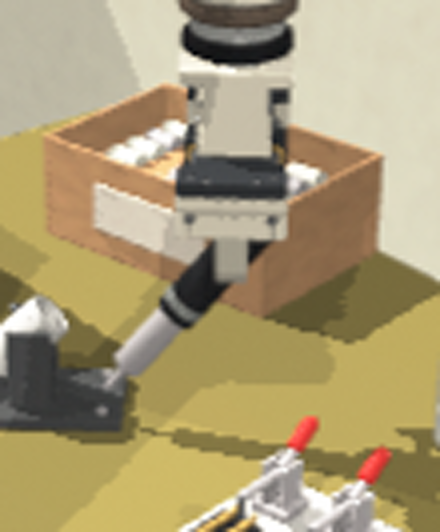

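The tip slid back and the driver is still at about 45°: at 10 N the pads hold the angle, and bench friction alone can't turn it. I'll go back over free bench close to the surface, then let gravity swing it with a lighter grip while rising slowly.

```bash
python3 -m jog '[{"x":-12,"y":0,"z":0,"turn":0},{"x":-30,"y":0,"z":5,"turn":0},{"x":-48,"y":0,"z":15,"turn":0},{"x":-60,"y":0,"z":25,"turn":0},{"x":-66,"y":0,"z":30,"turn":0},{"x":-66,"y":0,"z":30,"turn":0},{"x":-66,"y":0,"z":30,"turn":0},{"x":-66,"y":0,"z":30,"turn":0}]' 1 10
python3 -m jog '[{"x":0,"y":0,"z":0,"turn":0},{"x":0,"y":0,"z":0,"turn":0},{"x":0,"y":0,"z":-4,"turn":0},{"x":0,"y":0,"z":-8,"turn":0},{"x":0,"y":0,"z":-12,"turn":0},{"x":0,"y":0,"z":-16,"turn":0},{"x":0,"y":0,"z":-20,"turn":0},{"x":0,"y":0,"z":-20,"turn":0}]' 1 4
cat > tilt.py <<'E'
from w import *
import sys
s=state(); R=Ro.from_quat(s["eef_rot"]).as_matrix(); g=s["tool_pos"]+47*R[:,2]
im=read_camera("side"); cv2.imwrite(f"pics/s_{sys.argv[1]}.png",im)
# black handle part below/around fingers, predict pixel lines for tilt angles and score nothing: just print dark blobs
def line(th): # tip pixel if elevation angle th
    h=-R[:,0]; v=h*np.cos(th)+np.r_[0,0,1]*np.sin(th); return v
for d in (40,60,90,110,100,148): pass
hsv=cv2.cvtColor(im,cv2.COLOR_BGR2HSV)
c=proj("side",g); 
# nose: light grey, low saturation, blob nearest below grasp
x0,y0=int(c[0])-45,int(c[1])+4
m=cv2.inRange(hsv[y0:y0+75,x0:x0+90],(0,0,95),(180,45,215))
n,l,st,ce=cv2.connectedComponentsWithStats(m)
print("grasp px",c,"force",s["contact_force"].round(1),"tq",s["torque"].round(2))
print("tip px for 45..90:",[(a,proj("side",g-148*line(np.radians(a))).tolist()) for a in(45,60,75,90)])
for i in range(1,n):
    if st[i,4]>25: print(st[i,4],(ce[i]+[x0,y0]).round(1),st[i,:4]+[x0,y0,0,0])
E
python3 tilt.py a
```

```text
clock: 17.75
tool_pos: [707.6, 211.1, 163.4]
eef_rot: [0.348, 0.938, 0.0, -0.0]
contact_force: [0.3, -0.1, -2.9]
opening: 31.7
clock: 18.75
tool_pos: [708.6, 210.0, 183.9]
eef_rot: [0.348, 0.937, 0.0, 0.0]
contact_force: [0.8, 0.2, -2.2]
opening: 31.7
grasp px [301.6 124.5] force [ 0.8  0.2 -2.2] tq [-0.1  -0.09 -0.07]
tip px for 45..90: [(45, [264.5, 155.6]), (60, [274.7, 162.8]), (75, [286.5, 167.5]), (90, [299.2, 169.3])]
48 [300.5 130.5] [297 128   8   6]
365 [336.5 157.2] [329 135  16  38]
109 [284.5 154.2] [278 143  14  23]
464 [298.8 190.3] [275 173  54  30]
43 [335.7 200.2] [329 197  12   6]
```

```bash
cat > tilt.py <<'E'
from w import *
import sys
def nose(cam,im,g,ww=45,up=4,dn=75):
    """light grey nose blob: axis through it in pixels, ends"""
    c=proj(cam,g); x0,y0=int(c[0])-ww,int(c[1])+up
    hsv=cv2.cvtColor(im,cv2.COLOR_BGR2HSV)[y0:y0+dn,x0:x0+2*ww]
    m=cv2.inRange(hsv,(0,0,70),(180,60,235)); n,l,st,ce=cv2.connectedComponentsWithStats(m); o=[]
    for i in range(1,n):
        if st[i,4]>25:
            P=np.argwhere(l==i)[:,::-1].astype(np.float32)+[x0,y0]
            vx,vy,_,_=cv2.fitLine(P.astype(np.float32),cv2.DIST_L2,0,.01,.01).ravel(); d=np.array([vx,vy])*(1 if vy>0 else -1)
            t=(P-P.mean(0))@d; o.append((len(P),P.mean(0),d,P.mean(0)+t.min()*d,P.mean(0)+t.max()*d))
    return o
def grasp():
    s=state(); R=Ro.from_quat(s["eef_rot"]).as_matrix(); return s["tool_pos"]+47*R[:,2],R,s
if __name__=="__main__":
    g,R,s=grasp()
    im=cv2.imread(sys.argv[2]) if len(sys.argv)>2 else read_camera("side")
    cv2.imwrite(f"pics/s_{sys.argv[1]}.png",im)
    print("grasp",g.round(1),proj("side",g),"F",s["contact_force"].round(1),"tq",s["torque"].round(2))
    for a in(45,55,65,75,85,90,95,105):
        th=np.radians(a); v=-R[:,0]*np.cos(th)+np.r_[0,0,np.sin(th)]
        p,q,t=[proj("side",g-k*v) for k in(68,124,148)]; d=q-p; print(a,"nose",p,q,"tip",t,"dir",(d/np.linalg.norm(d)).round(2))
    for b in nose("side",im,g): print(b[0],*[x.round(2) for x in b[1:]])
E
python3 tilt.py a2 pics/s_a.png
```

```text
grasp [708.6 209.9 136.7] [301.7 124.6] F [ 0.9 -0.  -1.2] tq [-0.1  -0.11  0.05]
45 nose [284.2 139.2] [270.3 150.8] tip [264.5 155.7] dir [-0.77  0.64]
55 nose [287.3 141.6] [275.9 155.1] tip [271.1 160.8] dir [-0.65  0.76]
65 nose [290.7 143.6] [282.1 158.5] tip [278.5 164.7] dir [-0.5   0.87]
75 nose [294.5 144.9] [288.9 160.9] tip [286.6 167.5] dir [-0.33  0.94]
85 nose [298.5 145.6] [296.  162.2] tip [295.  169.1] dir [-0.15  0.99]
90 nose [300.5 145.8] [299.6 162.4] tip [299.3 169.4] dir [-0.05  1.  ]
95 nose [302.6 145.8] [303.3 162.4] tip [303.6 169.3] dir [0.04 1.  ]
105 nose [306.6 145.3] [310.6 161.5] tip [312.2 168.3] dir [0.24 0.97]
53 [300.42 130.43] [-0.99  0.1 ] [305.2  129.95] [295.89 130.89]
561 [337.03 151.26] [-0.08  1.  ] [338.89 127.52] [335.33 173.03]
180 [285.1  151.53] [-0.48  0.88] [291.45 139.88] [277.59 165.32]
604 [298.77 189.81] [0.96 0.28] [278.08 183.73] [329.46 198.83]
59 [336.05 199.78] [-0.98  0.19] [341.38 198.76] [328.84 201.16]
```

With the grip eased to 4 N the driver swung to about 66°, and the tip pixel matches with no slip. I'll keep rising with a 3 N grip.

```bash
python3 -m jog '[{"x":0,"y":0,"z":-1,"turn":0},{"x":0,"y":0,"z":-3,"turn":0},{"x":0,"y":0,"z":-6,"turn":0},{"x":0,"y":0,"z":-8,"turn":0},{"x":0,"y":0,"z":-10,"turn":0},{"x":0,"y":0,"z":-11,"turn":0},{"x":0,"y":0,"z":-11,"turn":0},{"x":0,"y":0,"z":-11,"turn":0}]' 1 3
python3 tilt.py b
```

```text
clock: 19.8
tool_pos: [708.3, 209.9, 194.3]
eef_rot: [0.348, 0.937, 0.0, 0.0]
contact_force: [-0.6, 0.0, -2.4]
opening: 31.8
grasp [708.3 209.9 147.3] [301.7 121.2] F [-0.6  0.  -2.4] tq [-0.05  0.03 -0.01]
45 nose [284.2 136. ] [270.3 147.7] tip [264.4 152.6] dir [-0.77  0.64]
55 nose [287.3 138.4] [275.8 152. ] tip [271.1 157.7] dir [-0.65  0.76]
65 nose [290.7 140.3] [282.1 155.4] tip [278.5 161.7] dir [-0.49  0.87]
75 nose [294.5 141.7] [288.9 157.8] tip [286.6 164.5] dir [-0.33  0.94]
85 nose [298.5 142.5] [296.1 159.1] tip [295.  166.1] dir [-0.14  0.99]
90 nose [300.6 142.6] [299.7 159.4] tip [299.3 166.4] dir [-0.05  1.  ]
95 nose [302.6 142.6] [303.4 159.4] tip [303.7 166.3] dir [0.05 1.  ]
105 nose [306.7 142.1] [310.7 158.5] tip [312.3 165.3] dir [0.24 0.97]
52 [300.85 127.42] [-1.    0.09] [305.19 127.02] [296.8 127.8]
631 [336.62 148.32] [-0.01  1.  ] [336.85 124.92] [336.38 173.01]
36 [293.33 141.22] [0.91 0.42] [288.54 139.01] [298.68 143.69]
144 [289.08 153.02] [-0.36  0.93] [292.42 144.31] [284.42 165.16]
549 [298.81 188.82] [0.94 0.33] [278.75 181.85] [329.18 199.37]
```

```bash
python3 -m jog '[{"x":0,"y":0,"z":4,"turn":0},{"x":2,"y":0,"z":7,"turn":0},{"x":8,"y":0,"z":6,"turn":0},{"x":16,"y":0,"z":5,"turn":0},{"x":25,"y":0,"z":3,"turn":0},{"x":34,"y":0,"z":2,"turn":0},{"x":42,"y":0,"z":2,"turn":0},{"x":42,"y":0,"z":2,"turn":0}]' 1 3
python3 tilt.py c
```

```text
clock: 20.85
tool_pos: [675.2, 238.8, 192.0]
eef_rot: [0.348, 0.938, -0.0, -0.001]
contact_force: [0.1, -0.2, 0.9]
opening: 32.0
grasp [675.1 238.8 145. ] [286.1 121.5] F [ 0.1 -0.2  0.9] tq [-0.01  0.11 -0.01]
45 nose [268.9 136.2] [255.3 147.9] tip [249.5 152.8] dir [-0.76  0.65]
55 nose [272.  138.6] [260.9 152.2] tip [256.2 157.9] dir [-0.63  0.77]
65 nose [275.6 140.6] [267.2 155.6] tip [263.7 161.9] dir [-0.49  0.87]
75 nose [279.4 141.9] [274. 158.] tip [271.8 164.7] dir [-0.32  0.95]
85 nose [283.4 142.7] [281.2 159.3] tip [280.3 166.2] dir [-0.13  0.99]
90 nose [285.4 142.8] [284.8 159.6] tip [284.6 166.5] dir [-0.04  1.  ]
95 nose [287.4 142.8] [288.5 159.5] tip [288.9 166.5] dir [0.07 1.  ]
105 nose [291.5 142.3] [295.7 158.7] tip [297.5 165.5] dir [0.25 0.97]
50 [285.34 127.52] [-1.    0.01] [289.02 127.5 ] [281.02 127.55]
36 [326.53 126.53] [0.96 0.29] [320.13 124.57] [330.67 127.8 ]
33 [286.58 140.52] [1.   0.04] [280.95 140.27] [291.97 140.75]
136 [285.1  153.06] [-0.08  1.  ] [285.84 144.24] [284. 166.]
32 [329.69 162.06] [-0.03  1.  ] [330.05 150.  ] [329.42 170.98]
63 [246.52 154.52] [0.99 0.16] [240.9  153.63] [251.27 155.28]
542 [298.84 188.82] [0.95 0.33] [278.73 181.89] [329.21 199.3 ]
```

The driver is now upright to within 1–2° in the side view, with the tip at (284,166). I'll grip it firmly and lift.

```bash
python3 -m jog '[{"x":0,"y":0,"z":0,"turn":0},{"x":0,"y":0,"z":0,"turn":0},{"x":0,"y":0,"z":0,"turn":0},{"x":0,"y":0,"z":-10,"turn":0},{"x":0,"y":0,"z":-35,"turn":0},{"x":0,"y":0,"z":-70,"turn":0},{"x":0,"y":0,"z":-100,"turn":0},{"x":0,"y":0,"z":-120,"turn":0}]' 1 50
python3 -m jog '[{"x":-5,"y":-10,"z":0,"turn":0},{"x":-22,"y":-45,"z":0,"turn":0},{"x":-44,"y":-92,"z":0,"turn":0},{"x":-67,"y":-140,"z":0,"turn":0},{"x":-90,"y":-188,"z":0,"turn":0},{"x":-112,"y":-234,"z":0,"turn":0},{"x":-127,"y":-266,"z":0,"turn":0},{"x":-133,"y":-279,"z":0,"turn":0}]'
python3 -c "
from w import *
print(totool([592.5,-61,302],49))"; python3 tilt.py d; python3 -c "
import cv2,numpy as np
from h import read_camera
t=read_camera('top'); cv2.imwrite('pics/t_d.png',t)"
```

```text
clock: 21.9
tool_pos: [676.9, 236.7, 313.9]
eef_rot: [0.349, 0.937, 0.0, 0.001]
contact_force: [-0.1, 0.8, -3.1]
opening: 31.0
clock: 22.9
tool_pos: [592.8, -64.9, 310.6]
eef_rot: [0.351, 0.936, -0.001, -0.001]
contact_force: [0.7, 0.0, -4.1]
opening: 31.6
([array([2.8, 2.8, 8.6]), ('turn', np.float64(-0.1))], array([ 0.17,  0.36, -0.14,  1.68,  0.06,  1.11,  0.87]), array([592.8, -64.9, 310.6]))
grasp [592.6 -65.  263.6] [346.3 131.1] F [ 0.7  0.  -4.1] tq [0.03 0.02 0.01]
45 nose [323.4 149.2] [305.3 163.5] tip [297.7 169.4] dir [-0.78  0.62]
55 nose [327.1 152.3] [312.  168.8] tip [305.7 175.7] dir [-0.68  0.74]
65 nose [331.3 154.7] [319.6 173. ] tip [314.7 180.6] dir [-0.54  0.84]
75 nose [336.  156.3] [327.9 175.9] tip [324.6 184. ] dir [-0.38  0.92]
85 nose [341.  157.3] [336.8 177.6] tip [335. 186.] dir [-0.2   0.98]
90 nose [343.5 157.5] [341.3 177.9] tip [340.4 186.4] dir [-0.11  0.99]
95 nose [346.1 157.5] [345.9 177.9] tip [345.8 186.4] dir [-0.01  1.  ]
105 nose [351.2 156.9] [355.  176.9] tip [356.6 185.2] dir [0.19 0.98]
594 [339.91 158.68] [-0.1   0.99] [342.45 134.12] [337.21 184.81]
647 [375.45 144.18] [0.94 0.35] [354.24 136.36] [393.72 150.92]
284 [310.15 194.31] [0.78 0.63] [300.79 186.72] [323.44 205.09]
110 [336.26 202.98] [0.01 1.  ] [336.19 196.  ] [336.33 209.04]
```

```bash
python3 -m jog '[{"x":1,"y":1,"z":3,"turn":0},{"x":2,"y":3,"z":6,"turn":0},{"x":2,"y":3,"z":9,"turn":0},{"x":2,"y":3,"z":9,"turn":0},{"x":2,"y":3,"z":9,"turn":0},{"x":2,"y":3,"z":9,"turn":0},{"x":2,"y":3,"z":9,"turn":0},{"x":2,"y":3,"z":9,"turn":0}]'
cat > fin.py <<'E'
from w import *
import tilt,sys
g,R,s=tilt.grasp(); im=read_camera("side"); cv2.imwrite(f"pics/f{sys.argv[1]}.png",im); cv2.imwrite(f"pics/ft{sys.argv[1]}.png",read_camera("top"))
print(totool([592.5,-60.8,302])); print("F",s["contact_force"].round(1),"tq",s["torque"].round(2),"qvel",abs(s["qvel"]).max().round(4),"open",s["opening"])
for b in tilt.nose("side",im,g,22,24,60): print(b[0],*[x.round(2) for x in b[1:]])
S=np.array([592.4,-60.2,81.3]); off=np.array([336.9,197.4])-proj("side",S)
for h in(20,25,30): print("want tip px",h,proj("side",S+[0,0,h])+off)
p,q=proj("side",g-[0,0,68]),proj("side",g-[0,0,145]); d=q-p; print("vertical dir",(d/np.linalg.norm(d)).round(3),"pred tip",q)
for n,k in(("right",np.array([-R[0,0],-R[1,0],0])),): print("px per 10mm along -toolx",proj("side",S+10*k)-proj("side",S))
E
python3 fin.py 1
python3 - <<'E'
import cv2
im=cv2.imread("pics/f1.png")[115:225,290:400]
cv2.imwrite("pics/f1c.png",cv2.resize(im,None,fx=5,fy=5,interpolation=cv2.INTER_CUBIC))
E
```

```text
clock: 24.0
tool_pos: [595.3, -57.2, 303.3]
eef_rot: [0.349, 0.937, 0.0, 0.0]
contact_force: [0.0, 1.5, -3.5]
opening: 31.2
([array([-0.2, -4.5,  1.3])], array([ 0.17,  0.37, -0.15,  1.68,  0.06,  1.09,  0.86]), array([595.3, -57.2, 303.3]))
F [ 0.   1.5 -3.5] tq [-0.    0.03 -0.02] qvel 0.0008 open 31.209505442547844
365 [338.01 167.4 ] [0.11 0.99] [336.71 155.38] [340.   185.89]
167 [336.33 206.26] [0.03 1.  ] [335.99 196.  ] [336.63 215.18]
want tip px 20 [337.6 190.6]
want tip px 25 [337.8 188.9]
want tip px 30 [338.  187.1]
vertical dir [-0.108  0.994] pred tip [338.7 186.1]
px per 10mm along -toolx [4.1 0.1]
```

View pics/f1c.png

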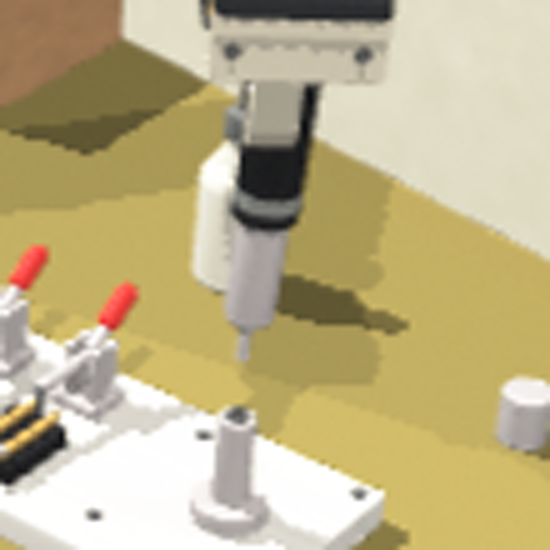

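The bit hangs over the bare post: tip at side (338,186.6), screw at (337,197.4), and the collar is off the post. A slight lean seems to remain, so I'll measure it against the background picture.

```bash
cat > lean.py <<'E'
from w import *
import tilt,sys
bg=cv2.imread("pics/side0.png").astype(int)
def lean(im,g,L=145):
    D=np.abs(im.astype(int)-bg).max(2)>22
    def v(a): th=np.radians(a); return -R[:,0]*np.cos(th)+np.r_[0,0,np.sin(th)]
    r0,r1=[int(proj("side",g-k*v(90))[1]) for k in(38,118)]; cx=proj("side",g-80*v(90))[0]
    pts=[]
    for r in range(r0,r1):
        c=np.nonzero(D[r,int(cx)-14:int(cx)+15])[0]
        if len(c)>5:
            # longest run
            runs=np.split(c,np.nonzero(np.diff(c)>1)[0]+1); k=max(runs,key=len); pts.append((r,(k[0]+k[-1])/2+int(cx)-14,len(k)))
    P=np.array(pts); print(P.tolist()); P=P[P[:,2]<20]; m=np.polyfit(P[:,0],P[:,1],1)[0]
    for a in range(78,100,2):
        p,q=proj("side",g-40*v(a)),proj("side",g-120*v(a)); print(a,round((q-p)[0]/(q-p)[1],3),end="; ")
    print("measured slope",m)
g,R,s=tilt.grasp()
lean(cv2.imread(sys.argv[1]),g)
E
python3 lean.py pics/f1.png
```

```text
[[147.0, 345.5, 20.0], [148.0, 345.5, 20.0], [149.0, 345.5, 20.0], [150.0, 345.5, 20.0], [151.0, 346.0, 19.0], [152.0, 345.0, 21.0], [153.0, 345.0, 21.0], [154.0, 345.0, 21.0], [155.0, 345.0, 21.0], [156.0, 345.0, 21.0], [157.0, 345.0, 21.0], [158.0, 345.0, 21.0], [159.0, 345.0, 21.0], [160.0, 345.0, 21.0], [161.0, 345.0, 21.0], [162.0, 349.5, 12.0], [163.0, 349.5, 12.0], [164.0, 349.0, 13.0], [165.0, 349.0, 13.0], [166.0, 349.0, 13.0], [167.0, 349.0, 13.0], [168.0, 349.0, 13.0], [169.0, 349.0, 13.0], [170.0, 351.0, 9.0], [171.0, 348.5, 14.0], [172.0, 348.0, 15.0], [173.0, 345.0, 21.0], [174.0, 345.0, 21.0], [175.0, 345.0, 21.0]]
78 -0.347; 80 -0.307; 82 -0.266; 84 -0.227; 86 -0.184; 88 -0.147; 90 -0.105; 92 -0.068; 94 -0.027; 96 0.01; 98 0.051; measured slope 0.11750483558995199
```

```bash
cat > lean.py <<'E'
from w import *
import tilt,sys
g,R,s=tilt.grasp(); im=cv2.imread(sys.argv[1])
big=cv2.resize(im,None,fx=4,fy=4,interpolation=cv2.INTER_LINEAR)
h=cv2.cvtColor(big,cv2.COLOR_BGR2HSV); low=(h[...,1]<75)|(h[...,2]<50)
def v(a): th=np.radians(a); return -R[:,0]*np.cos(th)+np.r_[0,0,np.sin(th)]
def edges(ka,kb):
    a=proj("side",g-ka*v(90)); b=proj("side",g-kb*v(90)); E=[]
    for r in range(int(a[1]*4),int(b[1]*4)):
        c0=int((a[0]+(b[0]-a[0])*(r/4-a[1])/(b[1]-a[1]))*4); row=low[r]
        c=c0
        while row[c] and c<c0+80:c+=1
        d=c0
        while row[d] and d>c0-80:d-=1
        E.append((r/4,c/4,d/4))
    return np.array(E)
for nm,ka,kb in(("handle",30,56),("nose",74,114),("bit",124,143)):
    E=edges(ka,kb); W=E[:,1]-E[:,2]
    print(nm,"right slope",np.polyfit(E[:,0],E[:,1],1)[0].round(3),"left",np.polyfit(E[:,0],E[:,2],1)[0].round(3),"mid at",E[:,0].mean().round(1),((E[:,1]+E[:,2])/2).mean().round(2),"width",W.min(),W.max())
    for x in (86,88,90,92):
        p,q=proj("side",g-ka*v(x)),proj("side",g-kb*v(x)); print("  ",x,round((q-p)[0]/(q-p)[1],3),end="")
    print()
E
python3 lean.py pics/f1.png
```

```text
handle right slope -0.154 left -0.441 mid at 148.9 340.54 width 17.75 21.25
   86 -0.184   88 -0.141   90 -0.112   92 -0.061
nose right slope -0.138 left 0.338 mid at 167.6 338.12 width 11.5 19.25
   86 -0.181   88 -0.145   90 -0.103   92 -0.062
bit right slope -0.849 left 0.212 mid at 181.9 339.24 width 2.75 9.5
   86 -0.182   88 -0.136   90 -0.106   92 -0.06
```

The lean is about 2° from the right edges of the handle and nose (87.6° and 88.3°), and 0.7° from the tip against the grasp point, so it's good enough. Last correction: 4.5 mm along tool y and 3 mm down.

```bash
python3 -m jog '[{"x":0,"y":-1.5,"z":1,"turn":0},{"x":0,"y":-3,"z":2,"turn":0},{"x":0,"y":-4.5,"z":3,"turn":0},{"x":0,"y":-4.5,"z":3,"turn":0},{"x":0,"y":-4.5,"z":3,"turn":0},{"x":0,"y":-4.5,"z":3,"turn":0},{"x":0,"y":-4.5,"z":3,"turn":0},{"x":0,"y":-4.5,"z":3,"turn":0}]'
python3 fin.py 2
python3 lean.py pics/f2.png
python3 - <<'E'
import cv2,numpy as np
im=cv2.imread("pics/f2.png"); h=cv2.cvtColor(im,cv2.COLOR_BGR2HSV)
print(h[180:196,332:345,1])
t=cv2.imread("pics/ft2.png"); print("collar px in tray, top:",(cv2.cvtColor(t,cv2.COLOR_BGR2HSV)[195:235,395:440,2]>170).sum())
E
```

```text
clock: 25.1
tool_pos: [592.3, -60.5, 300.2]
eef_rot: [0.348, 0.937, 0.0, 0.0]
contact_force: [0.4, -0.0, -3.5]
opening: 31.4
([array([-0.3, -0.1, -1.8])], array([ 0.17,  0.37, -0.15,  1.69,  0.06,  1.09,  0.87]), array([592.4, -60.5, 300.2]))
F [ 0.4 -0.  -3.5] tq [-0.04  0.08  0.04] qvel 0.0024 open 31.435878229436913
361 [338.22 169.12] [0.15 0.99] [336.37 157.02] [341.04 187.53]
182 [336.63 207.1 ] [0.13 0.99] [335.21 196.1 ] [338.01 217.77]
want tip px 20 [337.6 190.6]
want tip px 25 [337.8 188.9]
want tip px 30 [338.  187.1]
vertical dir [-0.104  0.995] pred tip [338.7 188.2]
px per 10mm along -toolx [4.1 0.1]
handle right slope -0.152 left -0.19 mid at 151.0 340.11 width 20.0 21.5
   86 -0.194   88 -0.141   90 -0.112   92 -0.061
nose right slope -0.137 left 0.575 mid at 169.9 338.63 width 11.0 19.5
   86 -0.187   88 -0.146   90 -0.103   92 -0.069
bit right slope -0.824 left 0.209 mid at 184.0 339.23 width 2.75 9.5
   86 -0.182   88 -0.152   90 -0.104   92 -0.061
[[126 126 109  55  13  12  14  14  12  13  11  12  45]
 [126 126 124 105  48  14  14  13  11  14  14  27  83]
 [126 126 127 126 109  55  13  12  13  23  48  86 120]
 [126 126 125 126 124  99  34  20  64 108 115 121 125]
 [126 124 127 126 125  93  15  29  87 125 123 124 123]
 [126 126 125 126 117  73  12  34 106 125 123 124 125]
 [126 126 126 125 117  73  14  34 110 125 125 125 125]
 [126 126 126 127 106  57  12  39 121 125 124 124 125]
 [126 128 125 126 108  56  20  61 124 124 125 124 124]
 [128 126 126 126 124 110  97 115 123 125 125 123 123]
 [127 126 128 126 127 126 123 124 125 125 125 125 125]
 [126 126 126 126 127 126 127 124 125 125 125 125 124]
 [126 126 128 127 128 126 126 125 125 125 127 125 124]
 [126 126 127 126 126 126 127 126 125 125 125 125 125]
 [126 126 126 128 126 126 128 126 125 125 124 125 124]
 [126 126 128 128 127 126 126 126 125 125 125 127 125]]
collar px in tray, top: 268
```

```bash
python3 -c "
from plant import *
close_job(); s=state(); print(s['clock'],s['tool_pos'],s['opening'])"
```

```text
the job is handed in; nothing more can be done
the job is handed in; nothing more can be done
```

The job is handed in at about 25 s of the 51 s allowed. The collar is in the empty tray. The thick driver is held still over the post screw with its bit down; no verdict came back.

**How it went**
- I lifted the collar off the post and put it in the tray, where a later picture showed it lying flat.
- I drew the driver 110 mm along its own axis, well past the 80 mm needed.
- The tool can't tilt, so I turned the driver upright by letting it swing in a light 3–4 N grip, with its tip on open bench. The first try, at 10 N, failed: the tip slid back and the driver stayed at about 45°. It was over the edge of the holster's foot when I noticed.
- I then gripped it firmly at 50 N and carried it over the screw.

**Last checks**
- **Position:** in the side view the tip is at (338.1, 188.6). The target for 25 mm above the screw was (337.8, 188.9), so it is within about 1 mm sideways. The tool position was within 0.5 mm of the target in plan.
- **Not checked by picture:** the arm hid the post from the top camera, so centring along the side camera's line of sight rests on the arm's own position reading.
- **Lean:** the measurements disagree slightly. The right edges of the handle and nose give about 2°, and the tip and bit give 0–1°. My automatic fits of the left edges were spoiled by the bottle behind, so I ignored them.
- **Holding:** the wrist force was -3.5 N, which fits the driver's weight alone, so it is touching nothing else.
- **Bystanders:** I planned the moves to keep clear of them, but I didn't check their final positions.

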